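Feel for the proud stud on the pot stand and push it level

TASK

Pots rock on the square pot stand because one of its five studs stands a few millimetres too high. Take the blue probe from its holder, touch the studs gently with its tip to find the high one, and use the probe to push that stud down level with the other four, leaving those as they are; then put the probe back in its holder, fully down. Do not touch the studs with the gripper, and do not disturb the grater, jar and bowl.

Things in the scene. Friction and masses are not known exactly. Their poses are not given: they have to be found in the camera images.
- stand: Grey square pot stand, 170 x 170 mm, fixed to the table; origin at the centre of its underside on the table, z up, x and y along its sides. Its plate's top face is 18 mm above the origin. Five identical upright steel studs (26 mm in diameter, flat tops, each in a black collar 36 mm in diameter) stand at (x, y) = (0, 0), (55, 55), (55, -55), (-55, 55), (-55, -55) mm.
- stand_corner (a point): Point on the plate's top face at the foot of the (55, 55) mm stud; axes as the stand. Four stud tops are level with each other, at a height not known beforehand: 5 to 20 mm above this face. The fifth, any of the five, is 3.5 to 5 mm higher. A stud stays put under less than about 12 N, slides down under more, stays where it is left, and has no stop at the level height: it can be pushed too deep.
- probe_grip (a point): Centre of the probe's blue handle, 22 mm square and 70 mm tall (sides along this point's x and y), z up along the probe. Rigid, about 0.12 kg, in all 136 mm long: the tip, the lower end of a 10 mm steel rod with a round nose, lies 100 mm below this point. It hangs upright in the holder; the handle reaches from 34 mm below this point to 36 mm above.
- probe_flange (a point): Centre of the underside of the probe's round blue flange (36 mm in diameter, 6 mm thick), 40 mm below the handle's centre and 60 mm above the tip; the flange rests on the holder's mouth when the probe is fully down.
- holder_mouth (a point): Centre of the upper rim of the white upright holder tube (44 mm outside, bore 20 mm, 70 mm tall, foot 72 mm in diameter, fixed); z up along the bore. The probe's rod goes 60 mm into it.
- grater: Steel box grater with a grey handle on top, loose, about 95 x 80 mm and 218 mm tall, origin at the centre of its underside; a bystander.
- jar: Amber glass jar with a red cap, loose, 64 mm in diameter, 90 mm tall, origin at the centre of its underside; a bystander.
- bowl: Small white bowl, loose, 110 mm in diameter, 45 mm tall, origin at the centre of its underside; a bystander.
Mind the look-alikes: they are no part of the job. Of the things that look like the part that bears holder_mouth, take the one that is nearest to the robot's base at the start.

How it is judged:
By the outcome, as a careful person would: the job done as asked, in the order asked, and still so for the second after the job is handed in, with the robot touching nothing.
It also fails if it takes over 72 s, if anything falls off the work surface, if the arm or the gripper's body presses on something with over 40 N, if the wrist force passes 120 N, or if a joint passes its speed limit or range.

ROBOT

A 6-joint arm with a two-finger parallel gripper is mounted at the origin on the work surface. World frame = base frame: x ahead of the robot, y to its left, z up, the work surface at z = 0. Lengths are in m, angles in degrees, forces in N, time in s.
With the tool pointing down it reaches from about 0.375 to 0.9 m from the base axis. Payload 3.1 kg.
Tool frame: the origin (TCP) lies at the very end of the fingers, on their centre line; the grasp point (between the pads) lies 19 mm behind it (grip_point_offset is the distance from the TCP to the grasp point, in m); y points along the fingers, x is the direction in which the jaws open and shut, and the axes are right-handed (so a half turn about y gives the same grasp; the last joint's range is limited). The gripper opens to 87 mm and grips with 3 to 60 N. Pads are 19 mm wide; open, the fingers measure 117 mm over their backs; the gripper's body (75 mm by 190 mm) begins 51 mm behind the grasp point.
Start: joints at [-85.457, 30.224, 82.088, -0, 67.689, -10.227], TCP at [0.159, -0.604, 0.223] pointing down, gripper open.
Joint ranges: [-176.69, 176.69], [-43.24, 126.21], [12.49, 139.97], [-82, 262], [0, 151.66], [-163.58, 163.58]. Speed limits (degrees/s): [159.86, 159.86, 180, 180, 180, 180].

INTERFACE

Orientations are given as a 3x3 rotation matrix whose columns are the frame's x, y, z axes.
In Python, from rig import * gives the robot as it stands.
- The arm moves only by the tool send_rows, never from a script. Its argument "moves" is text: rows parted by semicolons, each of 5 numbers parted by spaces: the finger opening in mm, from 0 to 87, then the shift along the tool's x, y, z in mm, then the turn about the tool's y in degrees. In form: fingers dx dy dz yaw; .... A call has 1 to 20 rows; each row shifts and turns the commanded pose from where the row before left it, along the tool's axes as they then stand; what a row does not reach is not made up. A row lasts 1/12 s, in which the tool goes at most 41.7 mm and 7.16 degrees, less where a joint would pass 70% of its speed; a pose out of reach is approached as far as the arm can. A call is refused whole if a number of a shift passes 41.7 or a number of a turn 7.16, either way. A call with a gripper value outside its range is refused whole. The fingers move at their own pace and stop on an object; the grip force is fixed at half the most. Time passes only in rows, so rows that do not move let the fingers close. It gives the time, the measured TCP pose, the force and the opening at its end, in the units of the state.
- read_state(): the state, without advancing time (a new reading comes with each control period).
- capture(name): name is "side" or "top"; returns a dict with "image" (384x512x3 uint8, blue, green, red), "z_map" (384x512 float32, m along the optical axis (not along the pixel's ray), 0 where there is no reading), "mtx" (3x3 intrinsics, pixels), "distortion" ([k1, k2, p1, p2, k3] as OpenCV has them; the pictures are not rectified), "origin" and "rotation" of the camera in the world. Camera axes: x right, y up, looking along -z (the intrinsics and any distortion apply to the point x, -y, -z); pixel columns grow to the right and rows downward; lengths in m; the calibration is good to about 2 mm. A picture is of the moment at which its call begins.
- hand_in(): hands the job in, once; it reports no verdict.
Trained networks look in a picture, given as the dict that the camera call returned (one of the last four; its "shot" number tells which), for a name from the list of things; names that differ only in an ending like _2 or _b are one class to them, and where a whole thing is asked for, a point or a joint stands for the part that bears it (a point fixed in the world has none). Each returns a list of dicts, best first, with "p" (0 to 1); they miss things now and then, are a little off and sometimes report something else, mostly with a low value. They report only what shows in the picture. A call takes as long as a camera call. They do not tell look-alikes from the thing itself.
- search_frame(picture, name): "bbox" ([left, top, right, bottom] in pixels, round what is visible of it).
- masks_of(picture, name): "region" (384x512 bool, what is visible of it) and "bbox" ([left, top, right, bottom] in pixels, round what is visible of it).
- mark_of(picture, name): "pixel" ([row, column] in pixels: a listed point, or the origin of a listed thing).
The state is a dict: "time_s": time; "joint_positions": joint angles; "qvel": joint speeds; "tau": joint torques, N m; "position": TCP position; "tcp_rot": TCP orientation; "force": force on the tool from outside, world axes, zero at the start; "moment": the same for the moment, N m; "opening": opening from 0.0 (shut) to 1.0 (fully open).
Only numpy, scipy, OpenCV 4.12 (cv2) and the standard library are available. Lean on these libraries where they do the work, as an engineer would, in place of code of your own. Each camera call takes 0.05 s, during which the arm holds its last target. There are 200 camera calls.

## Working session

There is one attempt and no reset: what is moved stays moved. The work goes in short steps, Python scripts to look and compute and a tool call to move; the robot and the scene stay as the last step left them, time stands still between calls to the robot, and variables do not carry over. Pictures are saved under pics/ and viewed, about 8 in all and at most 12, crops included, and the job is handed in when it is done.

Besides the shell and the picture viewer there is one more tool, called after ">>>" by a JSON object that holds its "name" and its "arguments", one argument or row to a line. send_rows: Moves the arm, as the interface text tells. Its arguments: {"type":"object","properties":{"moves":{"type":"string"}},"required":["moves"]}

```bash
mkdir -p pics; ls; cat > h.py <<'E'
from rig import *
import numpy as np, cv2
def ray(c,px):  # px=(col,row) -> world dir with unit depth
    u=cv2.undistortPoints(np.array([[px]],float),np.array(c["mtx"]),np.array(c["distortion"]))[0,0]
    return np.array(c["rotation"])@np.array([u[0],-u[1],-1.])
def at_depth(c,px,d): return np.array(c["origin"])+d*ray(c,px)
def at_z(c,px,z):
    r=ray(c,px);o=np.array(c["origin"]);return o+r*(z-o[2])/r[2]
def cloud(c,mask):
    v,u=np.nonzero(mask&(c["z_map"]>0))
    un=cv2.undistortPoints(np.stack([u,v],1).astype(float)[:,None],np.array(c["mtx"]),np.array(c["distortion"]))[:,0]
    d=c["z_map"][v,u]
    p=np.stack([un[:,0],-un[:,1],-np.ones(len(d))],1)*d[:,None]
    return np.array(c["origin"])+p@np.array(c["rotation"]).T
E
python3 - <<'E'
from h import *
s=read_state();print(s["position"],np.round(s["tcp_rot"],3).tolist(),s["force"],s["opening"])
ims=[]
for n in("top","side"):
    c=capture(n);ims.append(c["image"]);cv2.imwrite(f"pics/{n}0.png",c["image"]);print(n,c["origin"],np.round(c["rotation"],3).tolist(),c["mtx"])
    for t in("stand","stand_corner","probe_grip","probe_flange","holder_mouth","grater","jar","bowl"):
        for m in mark_of(c,t)[:4]:
            r,k=m["pixel"];d=c["z_map"][int(np.clip(r,0,383)),int(np.clip(k,0,511))]
            print(n,t,round(m["p"],2),"rc",np.round([r,k]),np.round(at_depth(c,(k,r),d),3))
E
```

```text
pics
[ 0.15931524 -0.60361149  0.22156373] [[0.255, -0.0, 0.967], [-0.967, 0.002, 0.255], [-0.002, -1.0, 0.0]] [-0.08284902  0.46867316  0.5208432 ] 1.0004435695163478
top [ 0.42883691 -0.00653689  1.09292798] [[-0.014, 0.992, -0.127], [-1.0, -0.014, 0.002], [0.001, 0.127, 0.992]] [[405.90151426   0.         251.11836849]
 [  0.         405.90151426 193.50747743]
 [  0.           0.           1.        ]]
top stand 0.87 rc [200. 276.] [ 0.547 -0.074  0.031]
top stand_corner 0.96 rc [176. 260.] [ 0.611 -0.032  0.03 ]
top probe_grip 0.5 rc [244. 130.] [0.435 0.28  0.125]
top probe_flange 0.71 rc [175. 160.] [0.611 0.222 0.076]
top probe_flange 0.48 rc [241. 129.] [0.443 0.284 0.117]
top holder_mouth 0.93 rc [245. 132.] [0.434 0.282 0.1  ]
top holder_mouth 0.91 rc [201. 111.] [0.549 0.356 0.041]
top holder_mouth 0.79 rc [243.  87.] [0.44  0.411 0.053]
top grater 0.94 rc [233. 391.] [ 0.455 -0.348  0.101]
top jar 0.39 rc [244. 132.] [0.437 0.281 0.1  ]
top bowl 0.66 rc [201. 275.] [ 0.546 -0.073  0.021]
top bowl 0.6 rc [177. 357.] [ 0.611 -0.298  0.004]
side [0.41919533 0.66521136 0.67373063] [[-0.989, 0.089, -0.12], [-0.149, -0.641, 0.753], [-0.009, 0.763, 0.647]] [[367.13599171   0.         253.66283331]
 [  0.         367.13599171 200.02794036]
 [  0.           0.           1.        ]]
side stand 0.92 rc [213. 248.] [ 0.546 -0.044  0.018]
side stand_corner 0.6 rc [209. 221.] [ 0.619 -0.034  0.032]
side stand_corner 0.49 rc [320. 279.] [0.434 0.307 0.096]
side probe_grip 0.64 rc [307. 277.] [0.438 0.309 0.137]
side probe_flange 0.81 rc [320. 279.] [0.434 0.308 0.096]
side holder_mouth 0.78 rc [344. 215.] [0.545 0.343 0.049]
side holder_mouth 0.58 rc [320. 279.] [0.433 0.307 0.094]
side grater 0.8 rc [152. 292.] [ 0.451 -0.337  0.029]
side jar 0.62 rc [308. 186.] [0.62  0.275 0.043]
side bowl 0.64 rc [164. 238.] [ 0.611 -0.247  0.032]
```

```bash
python3 -c "
import cv2,numpy as np
a=cv2.imread('pics/top0.png');b=cv2.imread('pics/side0.png')
cv2.imwrite('pics/both.png',cv2.resize(np.vstack([a[90:330],b[90:384]]),None,fx=1.1,fy=1.1))
t=cv2.resize(a[140:290,50:200],(390,390),interpolation=3);s=cv2.resize(b[250:384,160:310],(400,390),interpolation=3);cv2.imwrite('pics/hold.png',np.hstack([t,s]))"
```

```text
(no output)
```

View pics/both.png

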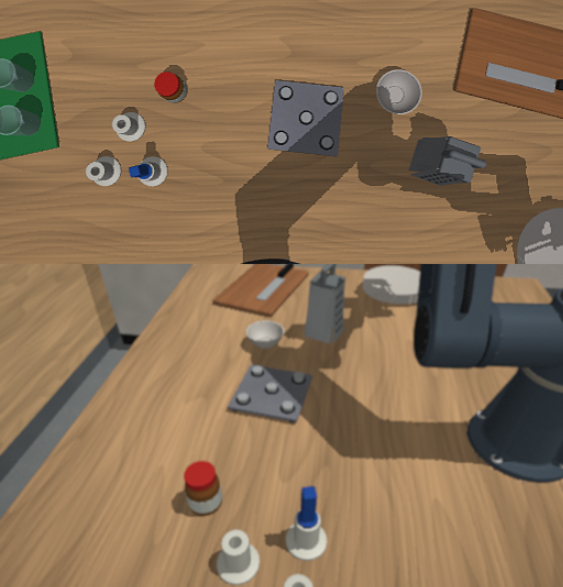

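View pics/hold.png

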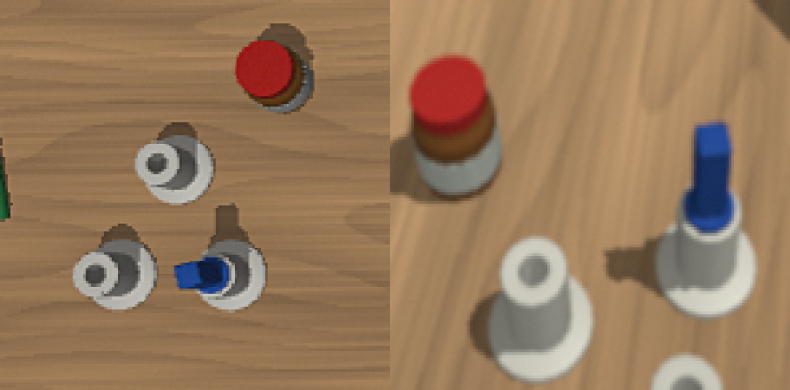

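Image 1: stand at about (305,118) in the upper (top) view, with the jar left, the bowl and grater right. The three white holders in the crop are at (115,270), (175,165) and (230,270). The one nearest the base is the one holding the probe, at top-view pixel ~(col 132, row 245), about 0.52 m from the base. The other two are at 0.60 m and 0.65 m. The crop confirms it. Next I measure poses precisely.

```bash
cat > meas.py <<'E'
from h import *
from scipy.optimize import least_squares
for n in("top","side"):
    c=capture(n);im=c["image"].astype(int)
    blue=((im[...,0]>im[...,2]+50)&(im[...,0]>im[...,1]+40))
    P=cloud(c,blue);P=P[(abs(P[:,0]-.437)<.06)&(abs(P[:,1]-.285)<.06)]
    print(n,"blue",len(P),P.min(0).round(4),P.max(0).round(4))
    T=P[P[:,2]>.138]
    r=cv2.minAreaRect(T[:,:2].astype(np.float32)*1000);print("top face",len(T),r,np.median(T[:,2]),T.mean(0).round(4))
    # stand
    A=cloud(c,np.ones((384,512),bool))
    S=A[(abs(A[:,0]-.547)<.14)&(abs(A[:,1]+.07)<.14)&(A[:,2]>.012)&(A[:,2]<.06)]
    pl=S[(S[:,2]<.021)&(S[:,2]>.014)]
    print("plate z",np.median(pl[:,2]),np.percentile(pl[:,2],[5,95]))
    print("plate rect",cv2.minAreaRect(pl[:,:2].astype(np.float32)*1000))
    hi=S[S[:,2]>.0225]
    loc=np.array([[0,0],[55,55],[55,-55],[-55,55],[-55,-55]])/1000
    def st(p):
        a=p[2];R=np.array([[np.cos(a),-np.sin(a)],[np.sin(a),np.cos(a)]]);return loc@R.T+p[:2]
    def f(p):
        d=np.linalg.norm(hi[:,None,:2]-st(p)[None],axis=2).min(1);return np.maximum(d-.0,0)
    best=min((least_squares(f,[.547,-.07,a],loss='soft_l1',f_scale=.01) for a in np.radians([-30,-15,0,15,30])),key=lambda r:r.cost)
    print("stand",best.x[:2].round(4),np.degrees(best.x[2]),best.cost)
    for q in st(best.x):
        h=hi[np.linalg.norm(hi[:,:2]-q,axis=1)<.009];print(q.round(4),len(h),np.median(h[:,2]).round(4) if len(h) else None)
    # holder rim (white, z .062-.08) and foot
    W=cloud(c,(im.min(2)>110)&(im.max(2)-im.min(2)<40));W=W[np.linalg.norm(W[:,:2]-[.437,.285],axis=1)<.055]
    Rm=W[(W[:,2]>.064)&(W[:,2]<.078)];Ft=W[W[:,2]<.02]
    for nm,Q in(("rim",Rm),("foot",Ft)):
        if len(Q)>5: print(nm,len(Q),np.median(Q[:,2]).round(4),cv2.minEnclosingCircle(Q[:,:2].astype(np.float32)*1000))
E
python3 meas.py
```

```text
top blue 140 [0.417  0.2756 0.0705] [0.4493 0.3038 0.1485]
top face 80 ((433.41888427734375, 291.9419250488281), (20.831798553466797, 20.24215316772461), 14.231547355651855) 0.14519746972071285 [0.4332 0.2918 0.1451]
plate z 0.01775302993568606 [0.01482479 0.02041046]
plate rect ((557.193115234375, -81.13628387451172), (169.7659149169922, 169.98841857910156), 83.00798034667969)
stand [ 0.5565 -0.0809] -7.279293681606477 0.023304459652948296
[ 0.5565 -0.0809] 36 0.0301
[ 0.6181 -0.0334] 37 0.0296
[ 0.6041 -0.1425] 37 0.0299
[ 0.5089 -0.0194] 36 0.03
[ 0.495  -0.1285] 37 0.0332
rim 44 0.0696 ((432.75030517578125, 292.19976806640625), 20.936752319335938)
foot 196 0.0077 ((433.9137878417969, 293.0193176269531), 36.60045623779297)
side blue 443 [0.4178 0.2855 0.0751] [0.4474 0.3123 0.1485]
top face 154 ((433.65093994140625, 297.5126953125), (20.247600555419922, 21.166213989257812), 10.919975280761719) 0.14621057339306814 [0.4336 0.2991 0.1455]
plate z 0.018105204771954875 [0.01603431 0.02010414]
plate rect ((556.62841796875, -77.86052703857422), (175.437255859375, 170.41006469726562), 83.4116439819336)
stand [ 0.5567 -0.0743] -7.170064948703221 0.014446980130810761
[ 0.5567 -0.0743] 23 0.0296
[ 0.6182 -0.0266] 31 0.03
[ 0.6044 -0.1357] 20 0.03
[ 0.509  -0.0128] 30 0.0299
[ 0.4953 -0.122 ] 26 0.0336
rim 127 0.0703 ((433.0072937011719, 297.1628112792969), 21.430587768554688)
foot 464 0.0088 ((431.0033874511719, 282.4329833984375), 49.49018859863281)
```

Depth suggests that the (-55,-55) stud is about 3.5 mm high; I'll confirm by touch. The cameras differ by about 5 mm in y, so I'll use the gripper as a reference. First I rise and swing towards the holder.

>>> {"name": "send_rows", "arguments": {
  "moves": "87 0 -30 0 0;87 0 -30 0 0;87 0 -30 0 0;87 -31 0 26 0;87 -31 0 26 0;87 -31 0 26 0;87 -31 0 26 0;87 -31 0 26 0;87 -31 0 26 0;87 -31 0 26 0;87 -31 0 26 0;87 -31 0 26 0;87 -31 0 26 0;87 -31 0 26 0;87 -31 0 26 0;87 -31 0 26 0;87 -31 0 26 0;87 -31 0 26 0"
}}

```text
time_s: 2.5
position: [0.4184, -0.0533, 0.313]
tcp_rot: [[0.255, 0.001, 0.967], [-0.967, -0.0, 0.255], [0.001, -1.0, 0.001]]
force: [1.3, -1.0, -0.8]
opening: 1.004
```

>>> {"name": "send_rows", "arguments": {
  "moves": "87 -33.2 0 10.4 2;87 -33.2 0 10.4 0;87 -33.2 0 10.4 0;87 -33.2 0 10.4 0;87 -33.2 0 10.4 0;87 -33.2 0 10.4 0;87 -33.2 0 10.4 0;87 -33.2 0 10.4 0;87 -33.2 0 10.4 0;87 -33.2 0 10.4 0;87 0 30 0 0;87 0 30 0 0;87 0 30 0 0;87 0 20 0 0;87 0 0 0 0"
}}

```text
time_s: 3.75
position: [0.4415, 0.2905, 0.1985]
tcp_rot: [[0.221, -0.009, 0.975], [-0.975, -0.004, 0.221], [0.002, -1.0, -0.01]]
force: [-0.4, -0.9, 0.1]
opening: 0.998
```

```bash
python3 - <<'E'
from h import *
s=read_state();p=np.array(s["position"]);print(p,np.round(s["tcp_rot"],3).tolist(),s["force"])
R=np.array(s["tcp_rot"])
ims=[]
for n in("top","side"):
    c=capture(n);ims.append(c["image"])
    A=cloud(c,np.ones((384,512),bool));L=(A-p)@R
    for lo,hi in((-.045,.005),(-.2,-.07)):
        m=(L[:,1]>lo)&(L[:,1]<hi)&(abs(L[:,0])<.12)&(abs(L[:,2])<.12)
        q=L[m];
        if len(q): print(n,lo,len(q),"tool-x/z 2-98%",np.percentile(q[:,0],[1,5,50,95,99]).round(4),np.percentile(q[:,2],[1,5,50,95,99]).round(4),"ymax",q[:,1].max().round(4))
    q=cv2.projectPoints(np.array([(np.array(c["rotation"]).T@(p-c["origin"]))*[1,-1,-1]]),np.zeros(3),np.zeros(3),np.array(c["mtx"]),np.array(c["distortion"]))[0].ravel()
    print("tcp px",q); cv2.circle(ims[-1],tuple(np.int32(q)),2,(0,255,0),-1)
a=cv2.resize(ims[0][170:310,50:190],(400,400));b=cv2.resize(ims[1][180:340,200:360],(400,400));cv2.imwrite('pics/g1.png',np.hstack([a,b]))
E
```

```text
[0.44152463 0.29047252 0.19847575] [[0.221, -0.009, 0.975], [-0.975, -0.004, 0.221], [0.002, -1.0, -0.01]] [-0.37409587 -0.88413796  0.06704921]
top -0.2 1656 tool-x/z 2-98% [-0.0903 -0.0008  0.0536  0.0938  0.0958] [-0.037  -0.0336 -0.0062  0.0315  0.0361] ymax -0.0741
tcp px [115.16933692 241.5849011 ]
side -0.045 121 tool-x/z 2-98% [-0.0552 -0.0549 -0.054  -0.053  -0.0526] [-0.0074 -0.0071  0.0031  0.0134  0.0136] ymax -0.0026
side -0.2 5852 tool-x/z 2-98% [-0.0967 -0.0955 -0.0517 -0.0103  0.0624] [-0.0335 -0.0289  0.0064  0.0368  0.0393] ymax -0.0732
tcp px [277.38522788 274.70860151]
```

View pics/g1.png

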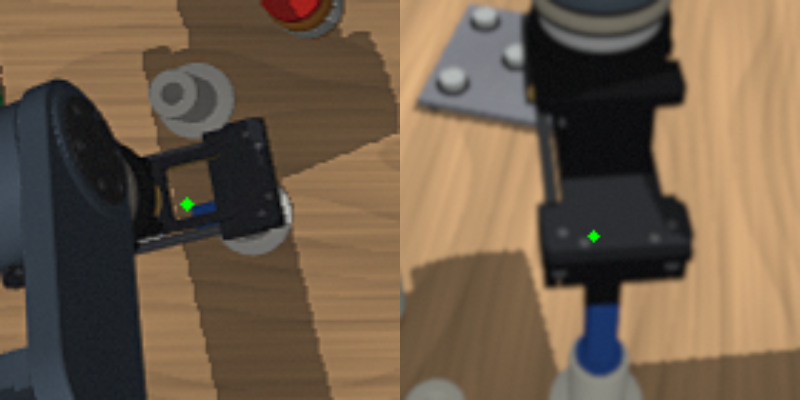

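>>> {"name": "send_rows", "arguments": {
  "moves": "87 -5 0 -6.5 0;87 0 0 0 0;87 0 25 0 0;87 0 25 0 0;87 0 25 0 0;87 0 22 0 0;87 0 10.5 0 0;87 0 0 0 0;87 0 0 0 0"
}}

```text
time_s: 4.6
position: [0.4379, 0.2954, 0.0958]
tcp_rot: [[0.221, 0.001, 0.975], [-0.975, 0.0, 0.221], [-0.0, -1.0, 0.001]]
force: [-0.7, 0.4, 0.2]
opening: 1.0
```

>>> {"name": "send_rows", "arguments": {
  "moves": "87 0.5 4.5 -4.5 0;87 0 0 0 0;87 0 0 0 0;0 0 0 0 0;0 0 0 0 0;0 0 0 0 0;0 0 0 0 0;0 0 0 0 0;0 0 0 0 0;0 0 0 0 0;0 0 0 0 0;0 0 0 0 0;0 0 0 0 0;0 0 0 0 0;0 0 0 0 0"
}}

```text
time_s: 5.85
position: [0.433, 0.2936, 0.0905]
tcp_rot: [[0.221, -0.0, 0.975], [-0.975, 0.0, 0.221], [-0.0, -1.0, -0.0]]
force: [-0.9, 0.4, -0.4]
opening: 0.256
```

>>> {"name": "send_rows", "arguments": {
  "moves": "0 0 -10 0 0;0 0 -20 0 0;0 0 -25 0 0;0 0 -25 0 0;0 0 -20 0 0;0 29 0 0.5 0;0 29 0 0.5 0;0 29 0 0.5 0;0 29 0 0.5 0;0 29 0 0.5 0;0 29 0 0.5 0;0 29 0 0.5 0;0 29 0 0.5 0;0 29 0 0.5 0;0 29 0 0.5 0;0 29 0 0.5 0;0 0 20 0 0;0 0 20 0 0;0 0 0 0 0;0 0 0 0 0"
}}

```text
time_s: 7.52
position: [0.5078, -0.0162, 0.1502]
tcp_rot: [[0.221, -0.003, 0.975], [-0.975, 0.001, 0.221], [-0.001, -1.0, -0.003]]
force: [-0.4, 0.5, -0.4]
opening: 0.255
```

```bash
python3 - <<'E'
from h import *
s=read_state();p=np.array(s["position"]);print(p.round(4),np.round(s["tcp_rot"],3).tolist(),np.round(s["force"],2),s["opening"])
ims=[]
for n in("top","side"):
    c=capture(n);ims.append(c["image"].copy())
    for w,col in((p-[0,0,.0805],(0,255,0)),([p[0],p[1],.0298],(0,0,255)),([.5565,-.079,.0298],(0,0,255)),([.6181,-.0315,.0298],(0,0,255)),([.495,-.1265,.0332],(0,0,255)),([.6041,-.1405,.0298],(0,0,255))):
        q=cv2.projectPoints(np.array([(np.array(c["rotation"]).T@(np.array(w)-c["origin"]))*[1,-1,-1]]),np.zeros(3),np.zeros(3),np.array(c["mtx"]),np.array(c["distortion"]))[0].ravel()
        cv2.circle(ims[-1],tuple(np.int32(q.round())),1,col,-1)
a=cv2.resize(ims[0][150:270,210:330],(400,400),interpolation=0);b=cv2.resize(ims[1][140:260,180:300],(400,400),interpolation=0);cv2.imwrite('pics/g2.png',np.hstack([a,b]))
E
```

```text
[ 0.5078 -0.0162  0.1502] [[0.221, -0.003, 0.975], [-0.975, 0.001, 0.221], [-0.001, -1.0, -0.003]] [-0.42  0.47 -0.41] 0.2551123027816164
```

View pics/g2.png

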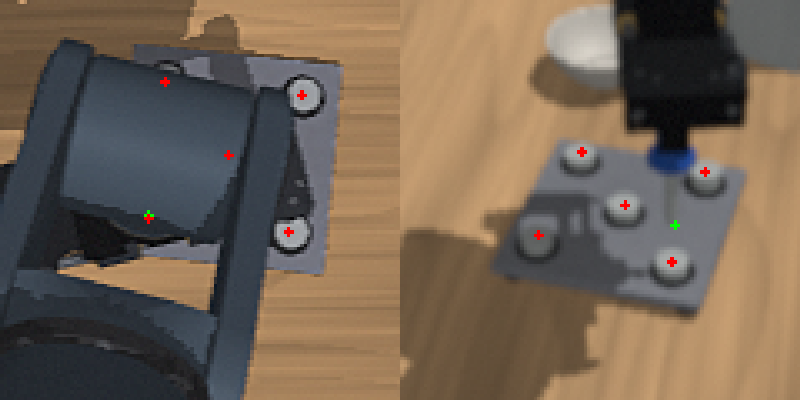

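The points line up with the studs in both views: red dots sit on the stud tops, and the green tip is over the (-55,55) stud. I descend gently.

>>> {"name": "send_rows", "arguments": {
  "moves": "0 0 15 0 0;0 0 15 0 0;0 0 6 0 0;0 0 0 0 0;0 0 0 0 0;0 0 0 0 0"
}}

```text
time_s: 8.12
position: [0.5097, -0.0163, 0.1155]
tcp_rot: [[0.221, 0.002, 0.975], [-0.975, -0.0, 0.221], [0.001, -1.0, 0.002]]
force: [-0.1, -0.3, -0.2]
opening: 0.249
```

>>> {"name": "send_rows", "arguments": {
  "moves": "0 0 1 0 0;0 0 1 0 0;0 0 0 0 0;0 0 0 0 0;0 0 0 0 0"
}}

```text
time_s: 8.53
position: [0.509, -0.0164, 0.1127]
tcp_rot: [[0.221, 0.0, 0.975], [-0.975, -0.0, 0.221], [0.0, -1.0, 0.0]]
force: [-0.8, 0.0, -1.5]
opening: 0.256
```

>>> {"name": "send_rows", "arguments": {
  "moves": "0 0 0.7 0 0;0 0 0 0 0;0 0 0 0 0"
}}

```text
time_s: 8.78
position: [0.5089, -0.0163, 0.1118]
tcp_rot: [[0.221, -0.0, 0.975], [-0.975, 0.0, 0.221], [-0.0, -1.0, -0.0]]
force: [0.6, 0.7, -1.9]
opening: 0.256
```

>>> {"name": "send_rows", "arguments": {
  "moves": "0 0 0.6 0 0;0 0 0 0 0;0 0 0 0 0"
}}

```text
time_s: 9.03
position: [0.5089, -0.0163, 0.1112]
tcp_rot: [[0.221, -0.0, 0.975], [-0.975, 0.0, 0.221], [-0.0, -1.0, -0.0]]
force: [0.3, -0.1, -0.5]
opening: 0.253
```

>>> {"name": "send_rows", "arguments": {
  "moves": "0 0 0.5 0 0;0 0 0 0 0;0 0 0 0 0"
}}

```text
time_s: 9.28
position: [0.5089, -0.0163, 0.1107]
tcp_rot: [[0.221, -0.0, 0.975], [-0.975, 0.0, 0.221], [-0.0, -1.0, -0.0]]
force: [-0.3, 0.3, -1.0]
opening: 0.253
```

>>> {"name": "send_rows", "arguments": {
  "moves": "0 0 0.4 0 0;0 0 0 0 0;0 0 0 0 0"
}}

```text
time_s: 9.53
position: [0.509, -0.0163, 0.1104]
tcp_rot: [[0.221, 0.0, 0.975], [-0.975, -0.0, 0.221], [0.0, -1.0, 0.0]]
force: [-0.3, -0.2, -0.4]
opening: 0.249
```

>>> {"name": "send_rows", "arguments": {
  "moves": "0 0 0.4 0 0;0 0 0 0 0;0 0 0 0 0"
}}

```text
time_s: 9.78
position: [0.509, -0.0164, 0.1102]
tcp_rot: [[0.221, 0.0, 0.975], [-0.975, -0.0, 0.221], [0.0, -1.0, 0.0]]
force: [0.1, -0.6, 1.9]
opening: 0.253
```

>>> {"name": "send_rows", "arguments": {
  "moves": "0 0 0.3 0 0;0 0 0 0 0;0 0 0 0 0"
}}

```text
time_s: 10.03
position: [0.5091, -0.0164, 0.11]
tcp_rot: [[0.221, 0.001, 0.975], [-0.975, -0.0, 0.221], [0.0, -1.0, 0.0]]
force: [-0.8, 0.8, 5.2]
opening: 0.252
```

>>> {"name": "send_rows", "arguments": {
  "moves": "0 0 -6 0 0;0 0 -6 0 0;0 26 0 -9.4 0;0 26 0 -9.4 0;0 26 0 -9.4 0;0 25.5 0 -9.4 0;0 0 0 0 0;0 0 0 0 0;0 0 3 0 0;0 0 3 0 0;0 0 0 0 0;0 0 0 0 0;0 0 0 0 0"
}}

```text
time_s: 11.12
position: [0.4951, -0.1248, 0.1155]
tcp_rot: [[0.222, -0.0, 0.975], [-0.975, 0.0, 0.222], [-0.0, -1.0, -0.0]]
force: [-0.4, 0.1, -0.6]
opening: 0.253
```

>>> {"name": "send_rows", "arguments": {
  "moves": "0 0 0.5 0 0;0 0 0.5 0 0;0 0 0 0 0;0 0 0 0 0;0 0 0 0 0"
}}

```text
time_s: 11.53
position: [0.4951, -0.1256, 0.1147]
tcp_rot: [[0.221, 0.0, 0.975], [-0.975, -0.0, 0.221], [0.0, -1.0, 0.0]]
force: [-0.8, 0.7, -1.2]
opening: 0.253
```

>>> {"name": "send_rows", "arguments": {
  "moves": "0 0 0.4 0 0;0 0 0 0 0;0 0 0 0 0"
}}

```text
time_s: 11.78
position: [0.4952, -0.1257, 0.1143]
tcp_rot: [[0.221, 0.0, 0.975], [-0.975, -0.0, 0.221], [0.0, -1.0, 0.0]]
force: [0.1, 0.1, -1.9]
opening: 0.253
```

>>> {"name": "send_rows", "arguments": {
  "moves": "0 0 0.4 0 0;0 0 0 0 0;0 0 0 0 0"
}}

```text
time_s: 12.03
position: [0.4952, -0.1257, 0.1141]
tcp_rot: [[0.221, 0.0, 0.975], [-0.975, -0.0, 0.221], [0.0, -1.0, 0.0]]
force: [0.3, -0.2, 1.4]
opening: 0.253
```

>>> {"name": "send_rows", "arguments": {
  "moves": "0 0 0.3 0 0;0 0 0 0 0;0 0 0 0 0"
}}

```text
time_s: 12.28
position: [0.4953, -0.1257, 0.1139]
tcp_rot: [[0.221, 0.0, 0.975], [-0.975, -0.0, 0.221], [0.0, -1.0, 0.0]]
force: [-0.6, 0.2, 4.2]
opening: 0.252
```

Stud (-55,-55) touches about 3.8 mm higher than (-55,55), so it is the high one. I'll touch the centre and the others too, to firm up the level.

>>> {"name": "send_rows", "arguments": {
  "moves": "0 0 -4 0 0;0 0 -4 0 0;0 -10.9 0 23.5 0;0 -10.9 0 23.5 0;0 -10.9 0 23.5 0;0 0 0 0 0;0 0 0 0 0;0 0 4 0 0;0 0 3 0 0;0 0 2 0 0;0 0 0 0 0;0 0 0 0 0;0 0 0 0 0"
}}

```text
time_s: 13.37
position: [0.5564, -0.0784, 0.1125]
tcp_rot: [[0.22, -0.0, 0.975], [-0.975, 0.0, 0.22], [-0.0, -1.0, -0.0]]
force: [-0.7, 0.2, -2.4]
opening: 0.257
```

>>> {"name": "send_rows", "arguments": {
  "moves": "0 0 0.5 0 0;0 0 0.5 0 0;0 0 0.3 0 0;0 0 0 0 0;0 0 0 0 0;0 0 0 0 0"
}}

```text
time_s: 13.87
position: [0.5567, -0.0781, 0.1113]
tcp_rot: [[0.221, 0.0, 0.975], [-0.975, -0.0, 0.221], [0.0, -1.0, 0.0]]
force: [-0.6, -0.2, -1.0]
opening: 0.257
```

>>> {"name": "send_rows", "arguments": {
  "moves": "0 0 0.4 0 0;0 0 0 0 0;0 0 0 0 0;0 0 0 0 0"
}}

```text
time_s: 14.2
position: [0.5566, -0.0781, 0.1108]
tcp_rot: [[0.221, -0.0, 0.975], [-0.975, 0.0, 0.221], [-0.0, -1.0, -0.0]]
force: [0.1, -1.0, -0.2]
opening: 0.252
```

>>> {"name": "send_rows", "arguments": {
  "moves": "0 0 0.4 0 0;0 0 0 0 0;0 0 0 0 0;0 0 0 0 0"
}}

```text
time_s: 14.53
position: [0.5567, -0.0781, 0.1105]
tcp_rot: [[0.221, 0.0, 0.975], [-0.975, -0.0, 0.221], [0.0, -1.0, 0.0]]
force: [0.2, -0.1, -0.7]
opening: 0.249
```

>>> {"name": "send_rows", "arguments": {
  "moves": "0 0 0.4 0 0;0 0 0 0 0;0 0 0 0 0;0 0 0 0 0"
}}

```text
time_s: 14.87
position: [0.5567, -0.0781, 0.1103]
tcp_rot: [[0.221, 0.0, 0.975], [-0.975, -0.0, 0.221], [0.0, -1.0, 0.0]]
force: [-0.9, 0.4, 0.9]
opening: 0.255
```

>>> {"name": "send_rows", "arguments": {
  "moves": "0 0 0.3 0 0;0 0 0 0 0;0 0 0 0 0;0 0 0 0 0"
}}

```text
time_s: 15.2
position: [0.5568, -0.0781, 0.1101]
tcp_rot: [[0.221, 0.0, 0.975], [-0.975, -0.0, 0.221], [0.0, -1.0, 0.0]]
force: [-0.4, 0.4, 3.9]
opening: 0.255
```

>>> {"name": "send_rows", "arguments": {
  "moves": "0 0 -6 0 0;0 0 -6 0 0;0 10.9 0 -23.5 0;0 10.9 0 -23.5 0;0 10.9 0 -23.5 0;0 0 0 0 0;0 0 0 0 0;0 0 4 0 0;0 0 3 0 0;0 0 1 0 0;0 0 0.4 0 0;0 0 0.4 0 0;0 0 0.4 0 0;0 0 0.4 0 0;0 0 0 0 0;0 0 0 0 0"
}}

```text
time_s: 16.53
position: [0.4964, -0.1254, 0.1134]
tcp_rot: [[0.222, 0.002, 0.975], [-0.975, -0.001, 0.222], [0.001, -1.0, 0.002]]
force: [-1.4, 1.0, 10.5]
opening: 0.256
```

>>> {"name": "send_rows", "arguments": {
  "moves": "0 0 0.4 0 0;0 0 0.4 0 0;0 0 0.4 0 0;0 0 0 0 0;0 0 0 0 0"
}}

```text
time_s: 16.95
position: [0.4964, -0.1254, 0.1123]
tcp_rot: [[0.222, 0.002, 0.975], [-0.975, -0.001, 0.222], [0.002, -1.0, 0.002]]
force: [-1.3, -0.2, 10.1]
opening: 0.249
```

>>> {"name": "send_rows", "arguments": {
  "moves": "0 0 0.3 0 0;0 0 0.3 0 0;0 0 0.3 0 0;0 0 0 0 0;0 0 0 0 0"
}}

```text
time_s: 17.37
position: [0.4964, -0.1254, 0.1114]
tcp_rot: [[0.223, 0.002, 0.975], [-0.975, -0.001, 0.223], [0.002, -1.0, 0.002]]
force: [-1.4, 0.3, 10.8]
opening: 0.256
```

>>> {"name": "send_rows", "arguments": {
  "moves": "0 0 0.4 0 0;0 0 0.4 0 0;0 0 0.3 0 0;0 0 0 0 0;0 0 0 0 0;0 0 0 0 0"
}}

```text
time_s: 17.87
position: [0.4964, -0.1254, 0.1103]
tcp_rot: [[0.222, 0.002, 0.975], [-0.975, -0.001, 0.222], [0.002, -1.0, 0.002]]
force: [-0.8, 0.0, 9.7]
opening: 0.251
```

>>> {"name": "send_rows", "arguments": {
  "moves": "0 0 -0.5 0 0;0 0 0 0 0;0 0 0 0 0;0 0 0 0 0"
}}

```text
time_s: 18.2
position: [0.4964, -0.1254, 0.1104]
tcp_rot: [[0.222, 0.002, 0.975], [-0.975, -0.001, 0.222], [0.001, -1.0, 0.002]]
force: [-0.9, -0.1, 7.4]
opening: 0.253
```

>>> {"name": "send_rows", "arguments": {
  "moves": "0 0 -0.2 0 0;0 0 0 0 0;0 0 0 0 0;0 0 0 0 0"
}}

```text
time_s: 18.53
position: [0.4964, -0.1254, 0.1104]
tcp_rot: [[0.222, 0.002, 0.975], [-0.975, -0.001, 0.222], [0.001, -1.0, 0.001]]
force: [-0.0, -0.5, 6.2]
opening: 0.254
```

>>> {"name": "send_rows", "arguments": {
  "moves": "0 0 -0.3 0 0;0 0 0 0 0;0 0 0 0 0;0 0 0 0 0"
}}

```text
time_s: 18.87
position: [0.4962, -0.1255, 0.1105]
tcp_rot: [[0.222, 0.002, 0.975], [-0.975, -0.001, 0.222], [0.001, -1.0, 0.002]]
force: [0.3, 0.5, 5.4]
opening: 0.257
```

>>> {"name": "send_rows", "arguments": {
  "moves": "0 0 0.5 0 0;0 0 0.5 0 0;0 0 0.2 0 0;0 0 0.2 0 0;0 0 0 0 0;0 0 0 0 0;0 0 0 0 0"
}}

```text
time_s: 19.45
position: [0.4963, -0.1255, 0.1096]
tcp_rot: [[0.222, 0.002, 0.975], [-0.975, -0.001, 0.222], [0.001, -1.0, 0.002]]
force: [-0.8, 0.9, 10.1]
opening: 0.251
```

>>> {"name": "send_rows", "arguments": {
  "moves": "0 0 -0.8 0 0;0 0 -0.2 0 0;0 0 0 0 0;0 0 0 0 0;0 0 0 0 0"
}}

```text
time_s: 19.87
position: [0.4961, -0.1256, 0.1098]
tcp_rot: [[0.221, 0.002, 0.975], [-0.975, -0.0, 0.221], [0.001, -1.0, 0.002]]
force: [1.1, 1.5, 5.4]
opening: 0.251
```

Now I re-touch the reference stud (-55,55) to check for probe slip.

>>> {"name": "send_rows", "arguments": {
  "moves": "0 0 -6 0 0;0 0 -6 0 0;0 -26 0 9.4 0;0 -26 0 9.4 0;0 -26 0 9.4 0;0 -25.5 0 9.4 0;0 0 0 0 0;0 0 0 0 0;0 0 5 0 0;0 0 4 0 0;0 0 1.5 0 0;0 0 0.5 0 0;0 0 0 0 0;0 0 0 0 0;0 0 0 0 0"
}}

```text
time_s: 21.12
position: [0.509, -0.0167, 0.1105]
tcp_rot: [[0.22, 0.0, 0.975], [-0.975, 0.0, 0.22], [-0.0, -1.0, 0.0]]
force: [-0.1, 0.0, -1.3]
opening: 0.253
```

>>> {"name": "send_rows", "arguments": {
  "moves": "0 0 0.3 0 0;0 0 0 0 0;0 0 0 0 0;0 0 0 0 0"
}}

```text
time_s: 21.45
position: [0.5091, -0.0164, 0.1104]
tcp_rot: [[0.221, 0.0, 0.975], [-0.975, -0.0, 0.221], [0.0, -1.0, 0.0]]
force: [0.5, -1.1, -0.4]
opening: 0.252
```

>>> {"name": "send_rows", "arguments": {
  "moves": "0 0 0.3 0 0;0 0 0 0 0;0 0 0 0 0;0 0 0 0 0"
}}

```text
time_s: 21.78
position: [0.5091, -0.0164, 0.1102]
tcp_rot: [[0.221, 0.0, 0.975], [-0.975, -0.0, 0.221], [0.0, -1.0, 0.0]]
force: [0.6, -0.7, 2.3]
opening: 0.253
```

No slip: the reference still reads 0.1102 at about 2 N. Now I touch the pushed stud afresh.

>>> {"name": "send_rows", "arguments": {
  "moves": "0 0 -6 0 0;0 0 -6 0 0;0 26 0 -9.4 0;0 26 0 -9.4 0;0 26 0 -9.4 0;0 25.5 0 -9.4 0;0 0 0 0 0;0 0 0 0 0;0 0 5 0 0;0 0 4 0 0;0 0 1.5 0 0;0 0 0.7 0 0;0 0 0 0 0;0 0 0 0 0;0 0 0 0 0"
}}

```text
time_s: 23.03
position: [0.4953, -0.1253, 0.1108]
tcp_rot: [[0.222, 0.0, 0.975], [-0.975, -0.0, 0.222], [0.0, -1.0, 0.0]]
force: [0.3, 0.2, -2.2]
opening: 0.255
```

>>> {"name": "send_rows", "arguments": {
  "moves": "0 0 0.4 0 0;0 0 0 0 0;0 0 0 0 0;0 0 0 0 0"
}}

```text
time_s: 23.37
position: [0.4951, -0.1257, 0.1104]
tcp_rot: [[0.221, 0.0, 0.975], [-0.975, -0.0, 0.221], [0.0, -1.0, 0.0]]
force: [0.7, -0.3, -0.8]
opening: 0.254
```

>>> {"name": "send_rows", "arguments": {
  "moves": "0 0 0.3 0 0;0 0 0 0 0;0 0 0 0 0;0 0 0 0 0"
}}

```text
time_s: 23.7
position: [0.4952, -0.1256, 0.1102]
tcp_rot: [[0.221, 0.0, 0.975], [-0.975, -0.0, 0.221], [0.0, -1.0, 0.0]]
force: [0.2, -0.3, 0.7]
opening: 0.253
```

>>> {"name": "send_rows", "arguments": {
  "moves": "0 0 0.2 0 0;0 0 0 0 0;0 0 0 0 0;0 0 0 0 0"
}}

```text
time_s: 24.03
position: [0.4952, -0.1257, 0.11]
tcp_rot: [[0.221, 0.0, 0.975], [-0.975, -0.0, 0.221], [0.0, -1.0, 0.0]]
force: [-0.9, -0.1, 2.2]
opening: 0.253
```

Level to within about 0.2 mm. Now back to the holder.

>>> {"name": "send_rows", "arguments": {
  "moves": "0 0 -10 0 0;0 0 -25 0 0;0 0 -25 0 0;0 0 -25 0 0;0 -30.2 0 2.3 0;0 -30.2 0 2.3 0;0 -30.2 0 2.3 0;0 -30.2 0 2.3 0;0 -30.2 0 2.3 0;0 -30.2 0 2.3 0;0 -30.2 0 2.3 0;0 -30.2 0 2.3 0;0 -30.2 0 2.3 0;0 -30.2 0 2.3 0;0 -30.2 0 2.3 0;0 -30.2 0 2.3 0;0 -30.2 0 2.3 0;0 -30.2 0 2.3 0;0 0 0 0 0;0 0 0 0 0"
}}

```text
time_s: 25.7
position: [0.4324, 0.2951, 0.1951]
tcp_rot: [[0.224, 0.0, 0.974], [-0.974, -0.0, 0.224], [0.0, -1.0, 0.0]]
force: [-0.1, -0.3, -1.3]
opening: 0.252
```

>>> {"name": "send_rows", "arguments": {
  "moves": "0 0 0 0 0;0 0 0 0 0;0 0 0 0 0"
}}

```text
time_s: 25.95
position: [0.4332, 0.2927, 0.1949]
tcp_rot: [[0.219, -0.0, 0.976], [-0.976, -0.0, 0.219], [0.0, -1.0, -0.0]]
force: [0.0, -0.4, -0.1]
opening: 0.253
```

>>> {"name": "send_rows", "arguments": {
  "moves": "0 -0.5 10 0 0;0 0 20 0 0;0 0 20 0 0;0 0 20 0 0;0 0 15 0 0;0 0 8 0 0;0 0 0 0 0;0 0 0 0 0;0 0 0 0 0"
}}

```text
time_s: 26.7
position: [0.4337, 0.2944, 0.1025]
tcp_rot: [[0.221, 0.001, 0.975], [-0.975, 0.001, 0.221], [-0.0, -1.0, 0.002]]
force: [-0.2, -0.2, -2.1]
opening: 0.254
```

>>> {"name": "send_rows", "arguments": {
  "moves": "0 0 4 0 0;0 0 4 0 0;0 0 2 0 0;0 0 0 0 0;0 0 0 0 0;0 0 0 0 0"
}}

```text
time_s: 27.2
position: [0.433, 0.2945, 0.092]
tcp_rot: [[0.221, 0.0, 0.975], [-0.975, 0.0, 0.221], [-0.0, -1.0, 0.0]]
force: [0.6, -0.1, -1.5]
opening: 0.25
```

>>> {"name": "send_rows", "arguments": {
  "moves": "0 0.8 0.8 0 0;0 0 0 0 0;0 0 0 0 0;0 0 0.5 0 0;0 0 0 0 0;0 0 0 0 0"
}}

```text
time_s: 27.7
position: [0.4331, 0.2936, 0.0906]
tcp_rot: [[0.221, 0.0, 0.975], [-0.975, 0.0, 0.221], [-0.0, -1.0, 0.0]]
force: [-0.2, -0.7, -1.4]
opening: 0.254
```

>>> {"name": "send_rows", "arguments": {
  "moves": "0 0 0.4 0 0;0 0 0 0 0;0 0 0 0 0;0 0 0 0 0"
}}

```text
time_s: 28.03
position: [0.4332, 0.2936, 0.0905]
tcp_rot: [[0.221, 0.0, 0.975], [-0.975, 0.0, 0.221], [-0.0, -1.0, 0.0]]
force: [-1.3, 0.2, 3.3]
opening: 0.252
```

Seated: contact at the same height as at the grasp. Release and retreat upward.

>>> {"name": "send_rows", "arguments": {
  "moves": "0 0 -0.3 0 0;40 0 0 0 0;87 0 0 0 0;87 0 0 0 0;87 0 0 0 0;87 0 0 0 0;87 0 0 0 0;87 0 0 0 0;87 0 0 0 0;87 0 -10 0 0;87 0 -25 0 0;87 0 -30 0 0;87 0 -30 0 0;87 0 -30 0 0;87 30 0 -20 0;87 30 0 -10 0;87 30 0 -10 0;87 30 0 0 0;87 30 0 0 0;87 0 0 0 0"
}}

```text
time_s: 29.7
position: [0.4287, 0.1347, 0.2165]
tcp_rot: [[0.217, 0.003, 0.976], [-0.976, -0.002, 0.217], [0.002, -1.0, 0.002]]
force: [-0.1, -0.5, 0.3]
opening: 0.999
```

```bash
python3 - <<'E'
from h import *
s=read_state();print(s["position"],s["opening"],s["force"],s["time_s"])
c=capture("top");d=capture("side");cv2.imwrite("pics/end.png",cv2.resize(np.vstack([c["image"][90:330],d["image"][90:384]]),None,fx=1.1,fy=1.1))
E
python3 meas.py
```

```text
[0.42874897 0.13465355 0.21646309] 0.9985167641953213 [-0.0677823  -0.52029171  0.29433566] 29.7Traceback (most recent call last):
  File "meas.py", line 6, in <module>
    P=cloud(c,blue);P=P[(abs(P[:,0]-.437)<.06)&(abs(P[:,1]-.285)<.06)]
  File "h.py", line 11, in cloud
    un=cv2.undistortPoints(np.stack([u,v],1).astype(float)[:,None],np.array(c["mtx"]),np.array(c["distortion"]))[:,0]
       ~~~~~~~~~~~~~~~~~~~^^^^^^^^^^^^^^^^^^^^^^^^^^^^^^^^^^^^^^^^^^^^^^^^^^^^^^^^^^^^^^^^^^^^^^^^^^^^^^^^^^^^^^
cv2.error: OpenCV(4.12.0) /io/opencv/modules/calib3d/src/undistort.dispatch.cpp:347: error: (-215:Assertion failed) CV_IS_MAT(_src) && CV_IS_MAT(_dst) && (_src->rows == 1 || _src->cols == 1) && (_dst->rows == 1 || _dst->cols == 1) && _src->cols + _src->rows - 1 == _dst->rows + _dst->cols - 1 && (CV_MAT_TYPE(_src->type) == CV_32FC2 || CV_MAT_TYPE(_src->type) == CV_64FC2) && (CV_MAT_TYPE(_dst->type) == CV_32FC2 || CV_MAT_TYPE(_dst->type) == CV_64FC2) in function 'cvUndistortPointsInternal'
```

View pics/end.png

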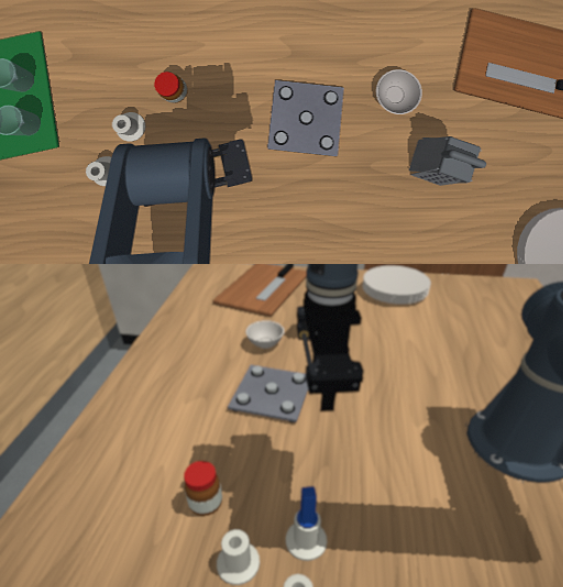

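The probe stands in its holder at (308,515) in the lower view, the arm is clear, and the grater, jar and bowl are where they were. One last depth check, then I hand in.

```bash
sed -i 's/("top","side")/("side",)/' meas.py; python3 meas.py && python3 - <<'E'
from h import *
c=capture("top");A=cloud(c,np.ones((384,512),bool))
for q in([.5565,-.0809],[.6181,-.0334],[.6041,-.1425],[.5089,-.0194],[.495,-.1285]):
    h=A[(np.linalg.norm(A[:,:2]-q,axis=1)<.009)];print(len(h),np.median(h[:,2]).round(4))
E
```

```text
side blue 411 [0.4195 0.2871 0.0743] [0.4489 0.3126 0.1489]
top face 123 ((434.5660705566406, 298.0506591796875), (18.68064308166504, 18.69525146484375), 13.195385932922363) 0.14641799436158165 [0.4339 0.3001 0.1456]
plate z 0.018185158769764342 [0.01596911 0.02013487]
plate rect ((556.840087890625, -77.1699447631836), (173.22438049316406, 170.0431671142578), 83.30671691894531)
stand [ 0.5567 -0.0741] -7.207554384404487 0.013994021145257978
[ 0.5567 -0.0741] 23 0.0304
[ 0.6181 -0.0265] 29 0.0299
[ 0.6043 -0.1356] 21 0.0293
[ 0.509  -0.0127] 30 0.0303
[ 0.4952 -0.1218] 23 0.0292
rim 94 0.07 ((431.9764099121094, 306.62762451171875), 17.30339813232422)
foot 468 0.0091 ((433.0918884277344, 300.3907775878906), 34.13254928588867)
35 0.0297
35 0.0292
38 0.0297
37 0.0296
39 0.0294
```

```bash
python3 -c "
from rig import *
print(hand_in())"
```

```text
the job is handed in; nothing more can be done
None
```

The high stud, at (-55, -55) mm, is now level with the others, and the probe is back in its holder, fully down. I handed the job in at about 30 s of the 72 s allowed.

- **Finding it:** By touch it stood about 3.9 mm above the (-55, 55) and centre studs. I did not touch the two +55 mm x studs; I judged those by camera depth only, which put them level.
- **Pushing:** It slid at about 10–11 N. A fresh touch afterwards put it within about 0.2 mm of the (-55, 55) stud, if anything slightly deep. Re-touching that reference stud gave the same height as before, so the probe had not slipped in the grip.
- **Last checks:** Top-camera depth puts all five stud tops at 29.2–29.7 mm, level within its noise. The side camera is noisier, at 29.2–30.4 mm. The probe met the holder mouth at the same height I gripped it, with its top at about 146 mm as at the start. In the last picture the grater, jar and bowl looked unmoved.
- **Disagreement:** The two cameras differed by about 5 mm in y. I aimed between them, which stayed within the stud and holder clearances.

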